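# Start the rotor hand nut on its stud

## Robot

A 7-joint arm with a two-finger parallel gripper is mounted at the origin on a cart in front of the work surface, level with it; the furniture and walls round the work are solid. World frame = base frame: x ahead of the robot, y to its left, z up, the work surface at z = 0. Lengths are in m, angles in rad, forces in N, time in s.
With the tool pointing down it reaches from about 0.35 to 0.9 m from the base axis. Payload 8.1 kg.
Tool frame: the origin (TCP) lies midway between the tips of the shut fingers; the grasp point (between the pads) lies grip_depth behind it (grip_depth is the distance from the TCP to the grasp point, in m); z points along the fingers, y is the line along which they close (so a half turn about z gives the same grasp; the last joint's range is limited). The gripper opens to 92 mm and grips with 3 to 60 N. Pads are 19 mm wide; open, the fingers measure 130 mm over their backs; the gripper's body (75 mm by 190 mm) begins 47 mm behind the grasp point.
Start: joints at [1.23, 0.434, 0.025, 1.573, -0.012, 1.134, -0.075], TCP at [0.147, -0.607, 0.188] pointing down, gripper open.
Joint ranges: [-2.62, 2.62], [-0.44, 2.09], [-1.27, 1.32], [0.08, 2.57], [-1.32, 4.46], [0.12, 2], [-2.74, 2.74]. Speed limits (rad/s): [2.22, 2.22, 3.01, 3.01, 3.14, 3.14, 3.14].

## Interface

Orientations are given as a unit quaternion [w, x, y, z].
In Python, from bench import get_state, grab_frame, camera_params, finish_job, grip_depth gives the robot as it stands.
- The arm moves only by the shell command python3 -m pendant 'ROWS'. ROWS is JSON, a list of rows, each a list of 7 numbers: the shift along the tool's x, y, z in mm, then the turn, a rotation vector about the tool's x, y, z in rad, then the finger opening in mm, from 0 to 91.8. In form: [[x, y, z, wx, wy, wz, gripper], ...]. A call has 1 to 8 rows; each row shifts and turns the commanded pose from where the row before left it, along the tool's axes as they then stand; what a row does not reach is not made up. A row lasts 1/8 s, in which the tool goes at most 62.5 mm and 10.7 degrees, less where a joint would pass 70% of its speed; a pose out of reach is approached as far as the arm can. A call with a gripper value outside its range is refused whole. The fingers move at their own pace and stop on an object; the grip force is fixed at half the most. Time passes only in rows, so rows that do not move let the fingers close. It gives the time, the measured TCP pose, the force, the opening and the grip force at its end, in the units of the state.
- get_state(): the state, without advancing time (a new reading comes with each control period).
- grab_frame(name): name is "side" or "top" or "wrist"; returns the picture (480x640x3 uint8, red, green, blue); there is no depth.
- camera_params(name): a dict with "fx", "fy", "cx", "cy" (pixels), "position" and "orientation" of the camera in the world. Camera axes: x right, y up, looking along -z (the intrinsics and any distortion apply to the point x, -y, -z); pixel columns grow to the right and rows downward; lengths in m; the calibration is good to about 2 mm. A picture is of the moment at which its call begins: read the wrist's pose just before it. camera_params takes no time and is no camera call; for the wrist camera it gives the pose at the moment of the call.
- finish_job(): hands the job in; it is judged then, once.
The state is a dict: "time_s": time; "joint_pos": joint angles; "joint_velocities": joint speeds; "tau": joint torques, N m; "eef_pos": TCP position; "tcp_rot": TCP orientation; "wrist_force": force on the tool from outside, world axes, zero at the start; "ft_torque": the same for the moment, N m; "grip_width": opening from 0.0 (shut) to 1.0 (fully open); "grasp_force": force on a finger pad.
Only numpy, scipy, OpenCV 4.12 (cv2) and the standard library are available. Lean on these libraries where they do the work, as an engineer would, in place of code of your own. Each camera call takes 0.05 s, during which the arm holds its last target. There are 200 camera calls.

## Task

Set the black hand nut onto the threaded stud in the middle of the rotor, with the red end of its bar over the red line on the rotor. Turn it backward (counter-clockwise seen from above) until it drops off the end of the thread, then forward (clockwise) one full turn from there, without running it down onto the hub, and finish with the gripper still holding the nut by its bar: do not let go at the end. Leave the bottle, dish and tube beside it where they stand.

Things in the scene. Friction and masses are not known exactly. Their poses are not given: they have to be found in the camera images.
- rotor_nut: Black fluted hand nut, 150 g, standing upright on its open end on the worktop; origin at the centre of its underside, z up. Round body 41 mm across, 54 mm high. On top a grip bar 46 mm long (along the nut's x), 14 mm thick (along y), 22 mm high: 54 to 76 mm above the origin. The bar's end towards the nut's -x is red.
- nut_red_end (a point): Point in the red end of the nut's bar, on the bar's middle line, 20 mm from the nut's axis (towards the nut's -x), 65 mm above the underside.
- nut_lugs (a point): Point on the nut's axis 20 mm above its underside, level with the small lugs inside that run on the stud's thread. The bore is 28.4 mm wide and 51 mm deep, flared to 34 mm at the mouth. With its red end over the red line the nut rests on the thread with its underside about 53 mm (51 to 55) above the worktop.
- rotor: Fixed flat aluminium tube rotor, 120 mm across, on a black rubber foot; origin at the centre of its underside on the worktop, z up. Its top face is 22 mm above the worktop, the round steel hub in the middle (43 mm across) 26 mm. From the hub rises an upright steel stud on the rotor's axis: core 18 mm, 26 mm over the coarse two-start right-hand thread.
- rotor_line (a point): Middle of the red radial line (28 mm long, 5 mm wide) on the rotor's top face, 37 mm from its axis, towards the rotor's -x (the side facing the robot).
- stud_top (a point): Stud tip, 76 mm above the worktop, thread from 74 mm down. A turn clockwise lowers the nut 14 mm. From the red line counter-clockwise the nut climbs to 55.5 mm (underside height), then after 45 to 100 degrees (varies) runs off the thread's end and, if loosely held, falls 7 mm to 48.5. One turn clockwise from there: 34.5. Vertical play 1.5 mm; it does not turn by itself.
- reagent_bottle: Small reagent bottle, 33 mm across, 85 mm high, standing; bystander. Origin at the centre of its underside.
- small_dish: Pink dish, 60 mm across, 28 mm high; bystander. Origin at the centre of its underside.
- cap_tube: Small capped tube lying on the worktop, 53 mm long, 20 mm thick; bystander. Origin at the centre of its underside.
There are look-alikes about, which are no part of the job. Leave any orange look-alike of the rotor_nut alone. Of the things that look like the rotor, take the one that is farthest to the robot's right at the start.

How it is judged:
On the way, in this order (a step that is already met when the one before it is completed fails the run):
1. the nut sits on the top of the stud's thread, upright, its red end over the red line (within about 20 degrees) (horizontal distance between rotor_nut and rotor below 0.004 m and angle between rotor_nut's own z axis and vertical below 0.12 rad and z of rotor_nut in the frame of rotor between 0.05 and 0.0565 m and y of nut_red_end in the frame of rotor between -0.0075 and 0.0075 m and x of nut_red_end in the frame of rotor below -0.01 m and linear speed of rotor_nut below 0.02 m/s), for 0.2 s.
2. turned backward (counter-clockwise), the nut has dropped off the thread's upper end by one step (underside 46.5 to 51 mm above the worktop, red end on the counter-clockwise side of the line) (horizontal distance between rotor_nut and rotor below 0.004 m and angle between rotor_nut's own z axis and vertical below 0.12 rad and z of rotor_nut in the frame of rotor between 0.0465 and 0.051 m and y of nut_red_end in the frame of rotor below -0.008 m), for 0.1 s.
At the end, for the whole second after the job is handed in: The nut is on the stud, upright, one turn down its thread from the drop (underside 30.8 to 38.5 mm above the worktop, about three quarters to one and a quarter turns), at rest, and the gripper still holds it with more than 2 N (horizontal distance between rotor_nut and rotor below 0.004 m and angle between rotor_nut's own z axis and vertical below 0.12 rad and z of rotor_nut in the frame of rotor between 0.0308 and 0.0385 m and contact force between the fingers and rotor_nut above 2 N and linear speed of rotor_nut below 0.01 m/s and angular speed of rotor_nut below 0.1 rad/s); the arm keeps its last pose, push and grip.
It fails at once if the reagent bottle is pushed more than 2 cm (distance of reagent_bottle from where it was at the start of the episode above 0.02 m).
It fails at once if the pink dish is pushed more than 2 cm (distance of small_dish from where it was at the start of the episode above 0.02 m).
It fails at once if the capped tube is pushed more than 2 cm (distance of cap_tube from where it was at the start of the episode above 0.02 m).
It fails at once if the nut is run down onto the hub (z of rotor_nut in the frame of rotor below 0.0285 m and horizontal distance between rotor_nut and rotor below 0.01 m).
It also fails if it takes over 72 s, if anything falls off the work surface, if the arm or the gripper's body presses on something with over 40 N, if the wrist force passes 120 N, or if a joint passes its speed limit or range.

## Working session

There is one attempt and no reset: what is moved stays moved. The work goes in short steps, Python scripts to look and compute and a shell command to move; the robot and the scene stay as the last step left them, time stands still between calls to the robot, and variables do not carry over. Pictures are saved under pics/ and viewed, at most 10 in all, crops included, and the job is handed in when it is done.

```bash
mkdir -p pics; ls
python3 - <<'E'
from bench import *
import cv2,json
s=get_state();print({k:s[k] for k in('time_s','eef_pos','tcp_rot','grip_width')},grip_depth if not callable(grip_depth) else grip_depth())
for n in('top','side'):
    cv2.imwrite(f'pics/{n}0.png',grab_frame(n)[:,:,::-1]);print(n,camera_params(n))
print(camera_params('wrist'))
E
```

```text
pics
{'time_s': 0.0, 'eef_pos': array([ 0.14703424, -0.6068742 ,  0.18717633]), 'tcp_rot': array([-7.49605073e-04,  9.92943812e-01,  1.18583307e-01, -1.52691305e-04]), 'grip_width': 1.0011632094748666} 0.0188
top {'fx': 600.7803857028845, 'fy': 600.7803857028845, 'cx': 315.60604954600916, 'cy': 231.6670280116862, 'position': array([ 0.36613028, -0.07692449,  1.1235757 ]), 'orientation': array([-0.69557714, -0.06167359,  0.05861161,  0.71339575])}
side {'fx': 446.47271486537073, 'fy': 446.47271486537073, 'cx': 320.9618758057065, 'cy': 239.54708663418887, 'position': array([ 0.47273831, -0.72234292,  0.6064858 ]), 'orientation': array([ 0.90160557,  0.43001317, -0.01739626, -0.04351373])}
{'fx': 378.8056640651717, 'fy': 378.8056640651717, 'cx': 321.72666792336724, 'cy': 235.8589495717265, 'position': array([ 0.22737325, -0.58828093,  0.3845037 ]), 'orientation': array([ 0.77657323, -0.12022006,  0.09458799, -0.61117449])}
```

View pics/top0.png

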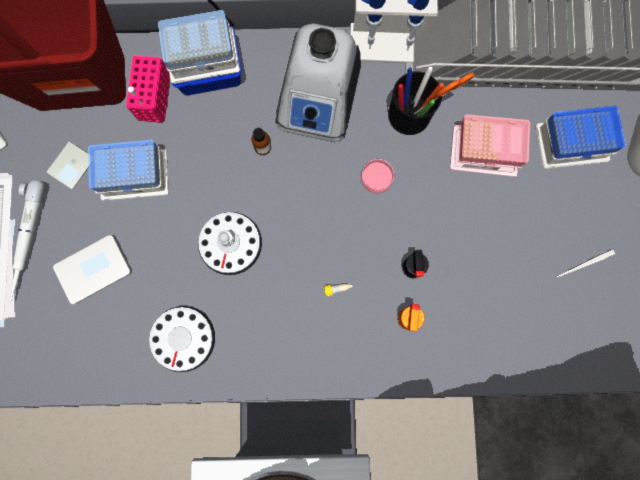

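View pics/side0.png

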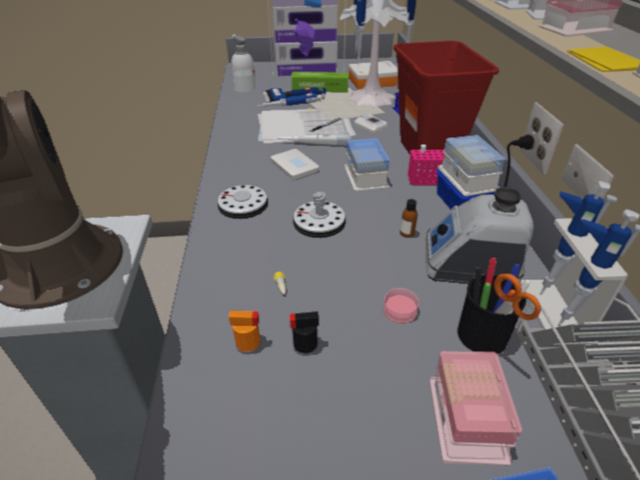

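The top view shows two rotor-like things. One is at (229,242) with a stud, the other at (181,338) without one. The robot's right is the image's right, so the rotor meant is (229,242). The nuts are black at (415,263), which is the one to use, and orange at (411,317), a look-alike to leave alone. The bottle is at (261,141), the dish at (377,176) and the tube at (338,289). I'll confirm the choice in one crop and measure.

```bash
cat > h.py <<'E'
import numpy as np,cv2
from scipy.spatial.transform import Rotation as R
from bench import *
def rot(q): return R.from_quat(np.roll(q,-1))
def ray(c,u,v):
    d=np.array([(u-c['cx'])/c['fx'],-(v-c['cy'])/c['fy'],-1]); return c['position'],rot(c['orientation']).apply(d)
def onz(c,u,v,z):
    p,d=ray(c,u,v); return p+d*(z-p[2])/d[2]
def proj(c,P):
    q=rot(c['orientation']).inv().apply(np.array(P)-c['position']); return np.array([c['cx']-c['fx']*q[0]/q[2],c['cy']+c['fy']*q[1]/q[2]])
def blobs(m,amin=10):
    n,l,s,ce=cv2.connectedComponentsWithStats(m.astype(np.uint8)); return [(ce[i],s[i],l==i) for i in range(1,n) if s[i][4]>=amin]
def red(im):
    h=cv2.cvtColor(im,cv2.COLOR_RGB2HSV).astype(int); return ((h[...,0]<6)|(h[...,0]>174))&(h[...,1]>150)&(h[...,2]>90)
E
python3 - <<'E'
from h import *
im=cv2.imread('pics/top0.png')[:,:,::-1].copy(); c=camera_params('top')
for ce,s,_ in blobs(red(im)):
    if 200<ce[0]<450 and 230<ce[1]<330: print('red',ce,s,'z.076',onz(c,*ce,.076),'z.022',onz(c,*ce,.022))
w=(im.min(2)>170); w[:205]=0;w[280:]=0;w[:,:190]=0;w[:,270:]=0
cs=cv2.findContours(w.astype(np.uint8),cv2.RETR_EXTERNAL,2)[0]; k=max(cs,key=cv2.contourArea)
e=cv2.fitEllipse(cv2.convexHull(k)); print(e,onz(c,*e[0],.022))
b=(im.max(2)<50); 
for ce,s,_ in blobs(b,30):
    if 390<ce[0]<440 and 240<ce[1]<290: print('blk',ce,s,onz(c,*ce,.06))
a=cv2.resize(im[205:280,190:270],None,fx=5,fy=5,interpolation=2); d=cv2.resize(im[235:310,375:455],None,fx=5,fy=5,interpolation=2)
cv2.imwrite('pics/crop1.png',np.hstack([a,d])[:,:,::-1])
E
```

```text
red [223.3125 260.8125] [222 255   4  13  16] z.076 [0.49860139 0.0887243  0.076     ] z.022 [0.50542996 0.09726309 0.022     ]
red [419.         273.28571429] [415 271  10   6  49] z.076 [ 0.46793802 -0.25331732  0.076     ] z.022 [ 0.47318596 -0.26240995  0.022     ]
red [414.71052632 306.28947368] [410 304  10   5  38] z.076 [ 0.41091786 -0.24282075  0.076     ] z.022 [ 0.41322656 -0.2513723   0.022     ]
((228.34507751464844, 241.884521484375), (59.58949661254883, 60.7982292175293), 61.465084075927734) [0.54057088 0.08795812 0.022     ]
blk [414.19306931 263.21039604] [402 251  26  27 404] [ 0.4876575  -0.24844263  0.06      ]
```

View pics/crop1.png

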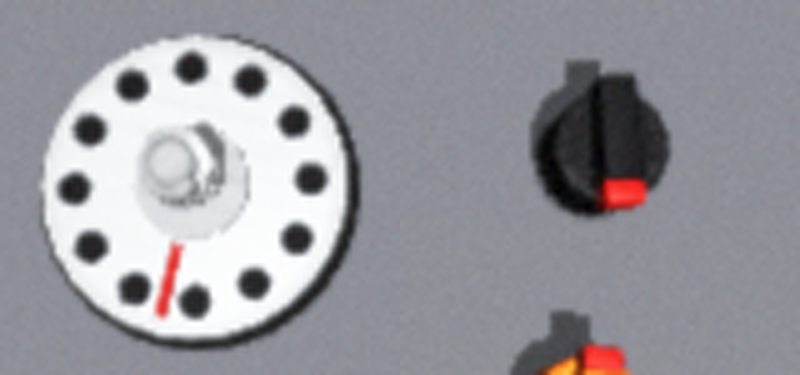

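The crop confirms it. The left side is the rotor with stud and red line, and the right side is the black nut with its red end at (419,273). The bar runs from about (418.7,250.6) to (420,276.6).

```bash
cat >> h.py <<'E'
def goto(P,yaw=None):
    "shift in present tool axes (mm) to P; tool yaw in deg (tool x dir); all to print"
    s=get_state(); r=rot(s['tcp_rot']); X=r.as_matrix()[:,0]; y=np.degrees(np.arctan2(X[1],X[0]))
    print('t',s['time_s'],'tcp',s['eef_pos'].round(4),'yaw %.1f'%y,'tilt',r.as_matrix()[:2,2].round(4),'q7 %.2f q5 %.2f'%(s['joint_pos'][6],s['joint_pos'][4]),'F',s['wrist_force'].round(1),'grip %.3f %.1f'%(s['grip_width']*91.8,s['grasp_force']))
    if P is not None: print('shift mm',(r.inv().apply(np.array(P)-s['eef_pos'])*1000).round(1))
E
python3 - <<'E'
from h import *
c=camera_params('top')
a=onz(c,418.7,250.6,.076);b=onz(c,420,276.6,.076);print(a,b,(a+b)/2,np.linalg.norm(a-b),'red dir deg',np.degrees(np.arctan2(*(b-a)[1::-1])))
print('stud top',onz(c,190+167/5,205+165/5,.076)); l=onz(c,223.3,260.8,.022);l1=onz(c,190+178/5,205+246/5,.022);l2=onz(c,190+162/5,205+315/5,.022);print('line',l,np.degrees(np.arctan2(*(l2-l1)[1::-1])))
m=(a+b)/2; m[2]=.25; goto(m)
E
```

```text
[ 0.50789549 -0.25494418  0.076     ] [ 0.462101   -0.25474744  0.076     ] [ 0.48499824 -0.25484581  0.076     ] 0.045794909901256994 red dir deg 179.75385641601423
stud top [0.53919497 0.08862258 0.076     ]
line [0.50545379 0.09728623 0.022     ] 167.00489545748653
t 0.1 tcp [ 0.147  -0.6069  0.1873] yaw 13.6 tilt [-0.0005  0.0013] q7 -0.08 q5 -0.01 F [-0.9  0.8  0.3] grip 91.720 0.0
shift mm [ 411.4 -262.7  -62.4]
```

```bash
python3 -m pendant '[[40,-25,-8,0,0,0,91],[40,-25,-8,0,0,0,91],[40,-25,-8,0,0,0,91],[40,-25,-8,0,0,0,91],[40,-25,-8,0,0,0,91],[40,-25,-8,0,0,0,91],[40,-25,-8,0,0,0,91],[40,-25,-8,0,0,0,91]]'
python3 -m pendant '[[30,-20,0,0,0,0,91],[30,-20,0,0,0,0,91],[31,-23,0,0,0,0,91],[0,0,0,0,0,0.12,91],[0,0,0,0,0,0.117,91],[0,0,0,0,0,0,91],[0,0,0,0,0,0,91]]'
python3 - <<'E'
from h import *
goto([.485,-.2548,.25])
c=camera_params('wrist');im=grab_frame('wrist');cv2.imwrite('pics/w1.png',im[:,:,::-1])
print(c['position'],rot(c['orientation']).apply([0,0,-1]),proj(c,[.485,-.2548,.076]))
for ce,s,_ in blobs(red(im)): print(ce,s,onz(c,*ce,.076))
E
```

```text
time_s: 1.1
eef_pos: [0.4118, -0.3364, 0.252]
tcp_rot: [-0.0, 0.993, 0.119, -0.0]
wrist_force: [0.9, -0.9, 0.9]
grip_width: 0.993
grasp_force: 0.0
time_s: 1.98
eef_pos: [0.4845, -0.2551, 0.2517]
tcp_rot: [-0.0, 1.0, 0.002, -0.0]
wrist_force: [0.4, 0.0, -0.5]
grip_width: 0.99
grasp_force: 0.0
t 1.975 tcp [ 0.4845 -0.2551  0.2517] yaw 0.2 tilt [-0.0004  0.0001] q7 -1.23 q5 0.04 F [ 0.4  0.  -0.5] grip 90.917 0.0
shift mm [ 0.5 -0.3  1.7]
[ 0.56716191 -0.25526024  0.449009  ] [-0.30225301 -0.00196278 -0.95322572] [320.6015587  201.57581732]
[  6.97368421 173.27192982] [  5 162   5  24 114] [0.51254729 0.05279983 0.076     ]
[321.09473684 217.75789474] [315 214  13   8  95] [ 0.46820836 -0.25533257  0.076     ]
[310.50314465 267.46540881] [304 261  13  14 159] [ 0.41367717 -0.24421555  0.076     ]
```

View pics/w1.png

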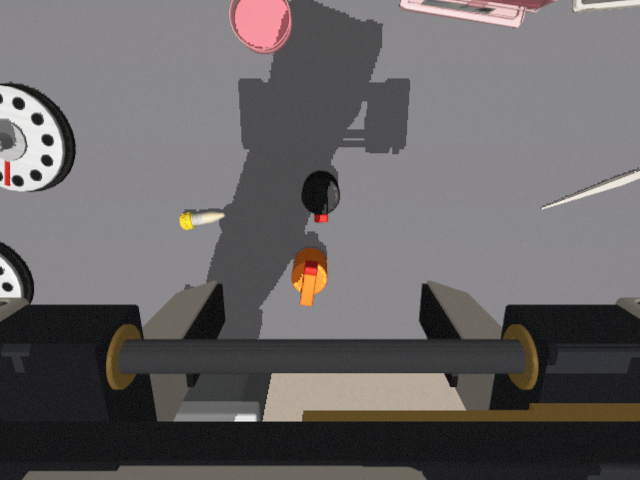

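The wrist view shows the black nut at (320,195) with its red end at (321,218). It sits on the tool's centre line and is aligned, so I'm descending.

```bash
python3 -m pendant '[[1,0,40,0,0,0,91],[0,0,40,0,0,0,91],[0,0,40,0,0,0,91],[0,0,40,0,0,0,60],[0,0,20,0,0,0,40],[0,0,8,0,0,0,40],[0,0,5,0,0,0,40],[0,0,0,0,0,0,40]]'
python3 -m pendant '[[0,0,0,0,0,0,5],[0,0,0,0,0,0,5],[0,0,0,0,0,0,5],[0,0,0,0,0,0,5],[0,0,0,0,0,0,5],[0,0,0,0,0,0,5]]'
python3 - <<'E'
from h import *
goto([.5395,.0885,.15])
E
```

```text
time_s: 3.02
eef_pos: [0.4861, -0.2552, 0.0594]
tcp_rot: [0.0, 1.0, 0.0, 0.0]
wrist_force: [0.2, 0.1, -0.2]
grip_width: 0.496
grasp_force: 0.0
time_s: 3.78
eef_pos: [0.4857, -0.255, 0.0589]
tcp_rot: [0.0, 1.0, 0.0, -0.0]
wrist_force: [0.5, 0.6, -0.6]
grip_width: 0.053
grasp_force: 0.0
t 3.775 tcp [ 0.4857 -0.255   0.0589] yaw 0.0 tilt [-0. -0.] q7 -1.27 q5 0.09 F [ 0.5  0.6 -0.6] grip 4.910 0.0
shift mm [  54.1 -343.5  -91.1]
```

The fingers shut on nothing, so I'm looking.

Run:
```python
from h import *
goto(None)
s=grab_frame('side');w=grab_frame('wrist');t=grab_frame('top')
f=lambda i,a,b,c,d:cv2.resize(i[a:b,c:d],(400,300),interpolation=cv2.INTER_CUBIC)
cv2.imwrite('pics/x2.png',np.vstack([np.hstack([f(s,240,390,200,400),cv2.resize(w,(400,300))]),np.hstack([f(t,200,350,320,520),f(s,0,480,0,640)])])[:,:,::-1])
```

```text
t 3.775 tcp [ 0.4857 -0.255   0.0589] yaw 0.0 tilt [-0. -0.] q7 -1.27 q5 0.09 F [ 0.5  0.6 -0.6] grip 4.910 0.0
```

View pics/x2.png

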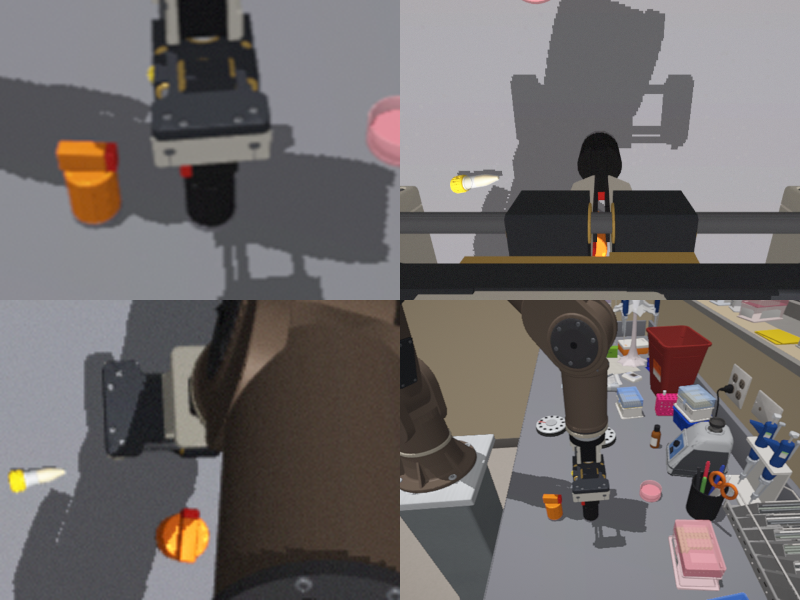

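```bash
python3 -m pendant '[[0,0,0,0,0,0,0],[0,0,0,0,0,0,0],[0,0,0,0,0,0,0],[0,0,0,0,0,0,0]]'
python3 - <<'E'
from h import *
w=grab_frame('wrist'); c=camera_params('wrist')
print(proj(c,[.4857,-.255,.0589]),proj(c,[.4857,-.255,.0777]),proj(c,[.509,-.255,.076]))
cv2.imwrite('pics/w3.png',cv2.resize(w[190:430,160:480],(800,600),interpolation=2)[:,:,::-1])
E
```

```text
time_s: 4.42
eef_pos: [0.4857, -0.2551, 0.0589]
tcp_rot: [0.0, 1.0, 0.0, 0.0]
wrist_force: [0.5, 0.6, -0.6]
grip_width: 0.001
grasp_force: 0.0
[320.41718696 269.8963917 ] [320.34554039 284.04268395] [320.31279732 240.03559841]
```

View pics/w3.png

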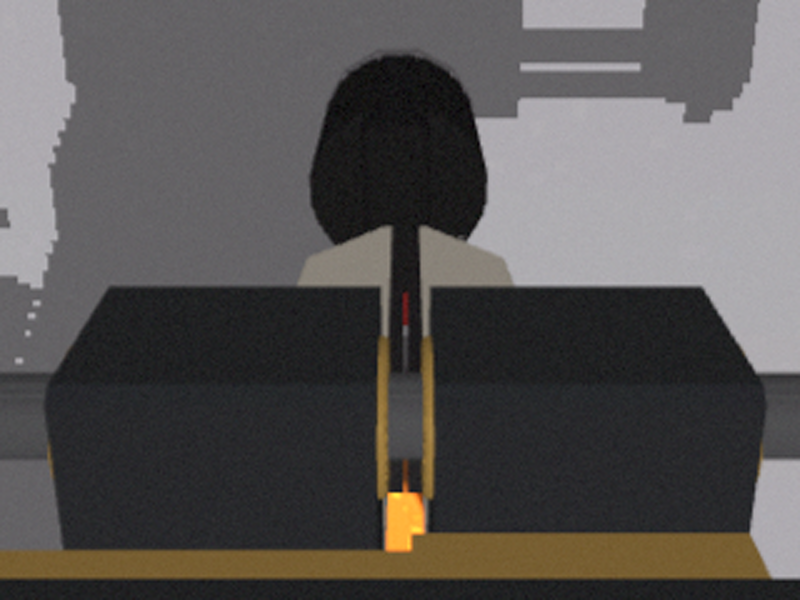

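The fingers shut above the bar. I'm checking where the real tips lie relative to the reported TCP, with the tool raised clear.

```bash
python3 -m pendant '[[0,0,-20,0,0,0,0],[0,0,-40,0,0,0,0],[0,0,-40,0,0,0,0],[0,0,0,0,0,0,0],[0,0,0,0,0,0,0]]'
python3 - <<'E'
from h import *
goto(None); p=get_state()['eef_pos']
c=camera_params('side');s=grab_frame('side').copy();cw=camera_params('wrist');w=grab_frame('wrist').copy()
print('red nut',[ (ce.round(1),b[:5]) for ce,b,_ in blobs(red(w),30)])
for dz,col in((0,(0,255,0)),(.0188,(255,0,255)),(.0658,(0,255,255))):
    for im,cc in((s,c),(w,cw)):
        q=proj(cc,p+[0,0,dz]);print(dz,q.round(1));cv2.circle(im,tuple(int(round(v)) for v in q),1,col,-1)
cv2.imwrite('pics/x4.png',np.hstack([cv2.resize(s[150:390,190:404],(400,450),interpolation=2),cv2.resize(w[150:390,214:428],(400,450),interpolation=2)])[:,:,::-1])
E
```

```text
time_s: 5.1
eef_pos: [0.4853, -0.2549, 0.1585]
tcp_rot: [-0.0, 1.0, 0.0, -0.0]
wrist_force: [-0.5, -0.4, -0.9]
grip_width: 0.008
grasp_force: 0.0
t 5.1 tcp [ 0.4853 -0.2549  0.1585] yaw 0.0 tilt [-0.0004  0.0001] q7 -1.25 q5 0.06 F [-0.5 -0.4 -0.9] grip 0.690 0.0
red nut [(array([320.7, 248.9]), array([312, 245,  18,   9, 157], dtype=int32))]
0 [301.3 277.3]
0 [320.8 269.7]
0.0188 [300.8 267.7]
0.0188 [320.7 283.9]
0.0658 [299.6 242. ]
0.0658 [320.5 334.3]
```

View pics/x4.png

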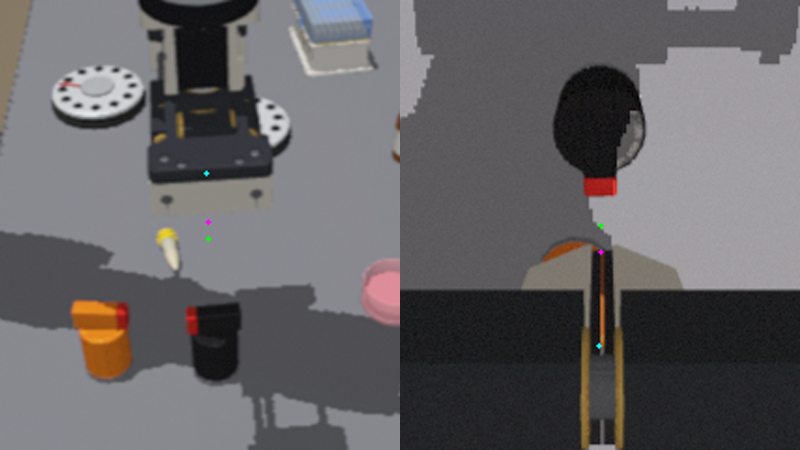

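Run:
```python
from h import *
c=camera_params('wrist'); p,d=ray(c,320.7,248.9)
c1=dict(c,position=np.array([.56716,-.25526,.44901])); p1,d1=ray(c1,321.1,217.8)
A=np.array([d,-d1]).T; t=np.linalg.lstsq(A,p1-p,rcond=None)[0]; print('red tri',p+t[0]*d,p1+t[1]*d1)
s=camera_params('side')
im=grab_frame('side')
for ce,b,_ in blobs(red(im)):
    if 270<ce[0]<340 and 290<ce[1]<350: print(ce,b[:5],onz(s,*ce,.065))
h=cv2.cvtColor(im,cv2.COLOR_RGB2HSV)
g=get_state(); print(g['joint_pos'].round(4),c['position']-g['eef_pos'])
```

```text
red tri [ 0.46550424 -0.25463735  0.06844486] [ 0.46550186 -0.25482461  0.06844528]
[292.34177215 320.88607595] [290 314   6  15  79] [ 0.46810266 -0.25459953  0.065     ]
[ 0.5076  0.3486 -0.1595  1.7904  0.064   1.0098 -1.2468] [ 0.08289747 -0.00055881  0.19713858]
```

```bash
python3 -m pendant '[[1,0,25,0,0,0,30],[0,0,40,0,0,0,30],[0,0,30,0,0,0,30],[0,0,13,0,0,0,30],[0,0,5,0,0,0,30],[0,0,0,0,0,0,30],[0,0,0,0,0,0,30]]'
python3 -m pendant '[[0,0,2,0,0,0,30],[0,0,2,0,0,0,30],[0,0,0,0,0,0,30]]'
```

```text
time_s: 6.12
eef_pos: [0.4874, -0.2554, 0.0469]
tcp_rot: [0.0, 1.0, 0.0, 0.001]
wrist_force: [0.6, 0.1, -0.9]
grip_width: 0.323
grasp_force: 0.0
time_s: 6.5
eef_pos: [0.4866, -0.255, 0.0418]
tcp_rot: [-0.0, 1.0, 0.0, -0.0]
wrist_force: [0.1, -0.4, -0.9]
grip_width: 0.328
grasp_force: 0.0
```

```bash
python3 -m pendant '[[0,0,2,0,0,0,30],[0,0,2,0,0,0,30],[0,0,0,0,0,0,30]]'
```

```text
time_s: 6.88
eef_pos: [0.4865, -0.255, 0.0377]
tcp_rot: [-0.0, 1.0, 0.0, -0.0]
wrist_force: [-0.6, 0.5, 0.2]
grip_width: 0.324
grasp_force: 0.0
```

```bash
python3 -m pendant '[[0,0,2,0,0,0,30],[0,0,2,0,0,0,30],[0,0,0,0,0,0,30]]'; python3 -m pendant '[[0,0,0,0,0,0,5],[0,0,0,0,0,0,5],[0,0,0,0,0,0,5],[0,0,0,0,0,0,5]]'
```

```text
time_s: 7.25
eef_pos: [0.4866, -0.255, 0.0337]
tcp_rot: [-0.0, 1.0, 0.0, -0.0]
wrist_force: [0.0, -0.1, 0.4]
grip_width: 0.328
grasp_force: 0.0
time_s: 7.75
eef_pos: [0.4868, -0.255, 0.034]
tcp_rot: [0.0, 1.0, 0.0, 0.0]
wrist_force: [-0.4, -0.1, 1.0]
grip_width: 0.14
grasp_force: 30.0
```

Gripped now, with 30 N at about 13 mm. I'll go a little deeper for a better hold.

```bash
python3 -m pendant '[[0,0,0,0,0,0,30],[0,0,0,0,0,0,30],[0,0,0,0,0,0,30],[0,0,2,0,0,0,30],[0,0,2,0,0,0,30],[0,0,0,0,0,0,30]]'
```

```text
time_s: 8.5
eef_pos: [0.4865, -0.255, 0.0297]
tcp_rot: [-0.0, 1.0, 0.0, -0.0]
wrist_force: [0.5, 0.8, 0.2]
grip_width: 0.324
grasp_force: 0.0
```

```bash
python3 -m pendant '[[0,0,1.5,0,0,0,30],[0,0,1.5,0,0,0,30],[0,0,0,0,0,0,30]]'
```

```text
time_s: 8.88
eef_pos: [0.4866, -0.255, 0.0268]
tcp_rot: [-0.0, 1.0, 0.0, -0.0]
wrist_force: [-0.5, -0.7, 1.0]
grip_width: 0.327
grasp_force: 0.0
```

```bash
python3 -m pendant '[[0,0,1.5,0,0,0,30],[0,0,1.5,0,0,0,30],[0,0,0,0,0,0,30]]'
```

```text
time_s: 9.25
eef_pos: [0.4866, -0.255, 0.0238]
tcp_rot: [-0.0, 1.0, 0.0, -0.0]
wrist_force: [0.1, 0.2, 0.3]
grip_width: 0.327
grasp_force: 0.0
```

Run:
```python
from h import *
goto([.54,.0885,.15])
```

```text
t 9.25 tcp [ 0.4866 -0.255   0.0238] yaw 0.0 tilt [-0.0002  0.0001] q7 -1.29 q5 0.11 F [0.1 0.2 0.3] grip 29.994 0.0
shift mm [  53.6 -343.5 -126.2]
```

```bash
python3 -m pendant '[[0,0,1.5,0,0,0,30],[0,0,1.5,0,0,0,30],[0,0,0,0,0,0,30]]'
```

```text
time_s: 9.62
eef_pos: [0.4866, -0.255, 0.0208]
tcp_rot: [-0.0, 1.0, 0.0, -0.0]
wrist_force: [0.1, -0.3, 0.5]
grip_width: 0.327
grasp_force: 0.0
```

```bash
python3 -m pendant '[[0,0,0,0,0,0,5],[0,0,0,0,0,0,5],[0,0,0,0,0,0,5],[0,0,0,0,0,0,5],[0,0,-5,0,0,0,5],[0,0,-10,0,0,0,5],[0,0,-10,0,0,0,5],[0,0,0,0,0,0,5]]'
```

```text
time_s: 10.62
eef_pos: [0.4876, -0.2555, 0.0472]
tcp_rot: [0.0, 1.0, 0.0, 0.001]
wrist_force: [0.0, -0.1, -1.6]
grip_width: 0.152
grasp_force: 29.9
```

The nut is held and lifted. Now the transfer to above the stud.

```bash
python3 -m pendant '[[0,0,-30,0,0,0,5],[0,0,-35,0,0,0,5],[0,0,-28,0,0,0,5],[8,-45,0,0,0,0,5],[8,-50,0,0,0,0,5],[8,-50,0,0,0,0,5],[8,-50,0,0,0,0,5],[8,-50,0,0,0,0,5]]'
python3 -m pendant '[[8,-50,0,0,0,0,5],[4,-40,0,0,0,0,5],[0,-8,0,0,0,0,5],[0,0,0,0,0,0.122,5],[0,0,0,0,0,0.122,5],[0,0,0,0,0,0,5],[0,0,0,0,0,0,5],[0,0,0,0,0,0,5]]'
python3 - <<'E'
from h import *
goto([.5395,.0885,.14])
for n in('top','side','wrist'):
    im=grab_frame(n);c=camera_params(n);cv2.imwrite(f'pics/h_{n}.png',im[:,:,::-1])
    print(n,'proj stud',proj(c,[.5395,.0885,.076]).round(1),'bar',proj(c,[.5395,.0885,.185]).round(1))
    for ce,s,_ in blobs(red(im),8): 
        print(' ',ce.round(1),s, onz(c,*ce,.022).round(4),onz(c,*ce,.14+.044).round(4))
im=cv2.imread('pics/h_side.png');w=cv2.imread('pics/h_wrist.png')
cv2.imwrite('pics/x5.png',np.hstack([cv2.resize(im[120:270,240:390],(400,400)),cv2.resize(w,(400,300))[0:300] if 0 else cv2.resize(w[80:400,160:480],(400,400))]))
E
```

```text
time_s: 11.62
eef_pos: [0.5266, -0.0085, 0.139]
tcp_rot: [0.0, 1.0, 0.0, 0.0]
wrist_force: [0.9, -0.6, -0.8]
grip_width: 0.149
grasp_force: 29.9
time_s: 12.62
eef_pos: [0.5384, 0.0877, 0.1389]
tcp_rot: [0.0, 0.993, -0.121, -0.0]
wrist_force: [0.4, 1.2, -1.7]
grip_width: 0.147
grasp_force: 29.9
t 12.625 tcp [0.5384 0.0877 0.1389] yaw -13.9 tilt [-0.0001 -0.0001] q7 -2.17 q5 0.10 F [ 0.4  1.2 -1.7] grip 13.536 29.9
shift mm [ 0.8 -1.1 -1.1]
top proj stud [223.5 237.8] bar [212.7 226.9]
  [46.9 31.7] [   0    0   98   70 6168] [0.971  0.4474 0.022 ] [0.882  0.3703 0.184 ]
  [79.3 78.8] [73 78 14  3 15] [0.87   0.3788 0.022 ] [0.7959 0.3118 0.184 ]
  [63.6 80.1] [61 80  7  2  8] [0.8682 0.4094 0.022 ] [0.7943 0.3379 0.184 ]
  [33.9 83.4] [32 83  6  3  9] [0.8629 0.4672 0.022 ] [0.7898 0.3872 0.184 ]
  [400.5  95.6] [398  84   6  27 129] [ 0.8183 -0.2453  0.022 ] [ 0.7518 -0.2205  0.184 ]
  [414.6 306.2] [410 304  10   5  37] [ 0.4133 -0.2512  0.022 ] [ 0.4064 -0.2255  0.184 ]
side proj stud [318.2 193.3] bar [317.6 147.7]
  [444.5  58.7] [ 394   41  105   36 2533] [1.1561 1.1275 0.022 ] [0.9667 0.6148 0.184 ]
  [307.7 148.7] [307 143   3  12  26] [0.5374 0.3989 0.022 ] [0.5195 0.0882 0.184 ]
  [490.5 270.5] [485 258  11  26 159] [ 0.8498 -0.13    0.022 ] [ 0.7453 -0.2941  0.184 ]
  [255.1 318.1] [253 312   5  14  64] [ 0.4046 -0.205   0.022 ] [ 0.4235 -0.3484  0.184 ]
wrist proj stud [319.6 235.2] bar [318.6 308.6]
```

View pics/x5.png

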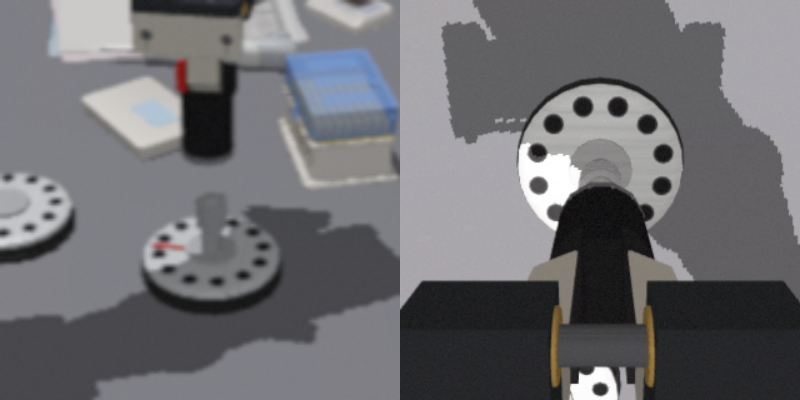

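The nut is held level above the stud, and the beige fingertips are on its bar. I'll refine the rotor centre with a circle fit through its tube holes.

Run:
```python
from h import *
def fit(im,c,roi,th,amin,amax):
    x0,x1,y0,y1=roi; m=np.zeros(im.shape[:2],bool); m[y0:y1,x0:x1]=im[y0:y1,x0:x1].max(2)<th
    P=[]
    for ce,s,_ in blobs(m,amin):
        if s[4]<=amax and .6<s[2]/s[3]<1.6:
            g=im[s[1]:s[1]+s[3],s[0]:s[0]+s[2]]; P.append(onz(c,*ce,.022)[:2])
    P=np.array(P); P=P[abs(np.hypot(*(P-[.5395,.0885]).T)-.047)<.007]
    A=np.c_[2*P,np.ones(len(P))]; r=np.linalg.lstsq(A,(P**2).sum(1),rcond=None)[0]; R_=np.sqrt(r[2]+r[0]**2+r[1]**2)
    print(len(P),r[:2].round(4),'R %.4f'%R_,'res',(np.hypot(*(P-r[:2]).T)-R_).round(4)); 
    an=np.degrees(np.arctan2(P[:,1]-r[1],P[:,0]-r[0])); print(' hole phase mod30',(an%30).round(1))
fit(cv2.imread('pics/top0.png'),camera_params('top'),(195,265,208,278),90,8,60)
fit(cv2.imread('pics/h_wrist.png'),camera_params('wrist'),(240,400,130,270),70,30,400)
goto(None)
# side: nut bottom & stud columns
g=cv2.imread('pics/h_side.png').max(2).astype(int); print('nut row165',np.where(g[165,295:340]<45)[0][[0,-1]]+295,'stud row 200',g[200,305:332].tolist())
```

```text
12 [0.5415 0.0883] R 0.0440 res [ 0.0001 -0.     -0.0001  0.     -0.0001  0.0001  0.0002 -0.0001 -0.0002
 -0.      0.      0.0001]
 hole phase mod30 [0.6 1.2 1.2 0.8 1.3 1.4 0.6 1.3 1.  0.9 0.7 0.5]
7 [0.5403 0.0882] R 0.0440 res [ 0. -0.  0. -0. -0. -0.  0.]
 hole phase mod30 [ 1.   0.9  1.   0.8 28.7  0.8  0.8]
t 12.775 tcp [0.5385 0.0878 0.1389] yaw -13.9 tilt [-0.     -0.0001] q7 -2.17 q5 0.10 F [-0.4  0.1 -1.5] grip 13.856 29.9
nut row165 [309 326] stud row 200 [133, 134, 133, 132, 132, 134, 136, 136, 120, 102, 100, 103, 105, 105, 107, 106, 105, 105, 104, 112, 128, 137, 136, 135, 133, 127, 110]
```

```bash
python3 -m pendant '[[2.5,-1.1,0,0,0,0,5],[0,0,15,0,0,0,5],[0,0,15,0,0,0,5],[0,0,8,0,0,0,5],[0,0,0,0,0,0,5],[0,0,0,0,0,0,5]]'
python3 -m pendant '[[0,0,2,0,0,0,5],[0,0,2,0,0,0,5],[0,0,2,0,0,0,5],[0,0,2,0,0,0,5],[0,0,0,0,0,0,5]]'
```

```text
time_s: 13.52
eef_pos: [0.5414, 0.0886, 0.1011]
tcp_rot: [-0.0, 0.993, -0.121, 0.0]
wrist_force: [-0.6, -0.0, -2.1]
grip_width: 0.148
grasp_force: 29.9
time_s: 14.15
eef_pos: [0.541, 0.0884, 0.0927]
tcp_rot: [0.0, 0.993, -0.121, -0.0]
wrist_force: [-0.2, 0.8, -1.8]
grip_width: 0.148
grasp_force: 29.9
```

```bash
python3 -m pendant '[[0,0,2,0,0,0,5],[0,0,2,0,0,0,5],[0,0,2,0,0,0,5],[0,0,0,0,0,0,5]]';python3 - <<'E'
from h import *
goto([.5412,.0883,.0738]); print(get_state()['ft_torque'])
E
```

```text
time_s: 14.65
eef_pos: [0.541, 0.0884, 0.0867]
tcp_rot: [0.0, 0.993, -0.121, -0.0]
wrist_force: [-0.4, -0.5, -2.1]
grip_width: 0.147
grasp_force: 29.9
t 14.65 tcp [0.541  0.0884 0.0867] yaw -13.9 tilt [-0.0004 -0.0001] q7 -2.19 q5 0.12 F [-0.4 -0.5 -2.1] grip 13.506 29.9
shift mm [ 0.2  0.1 12.9]
[ 0.08488022  0.03486493 -0.03133891]
```

```bash
python3 -m pendant '[[0,0,2,0,0,0,5],[0,0,2,0,0,0,5],[0,0,2,0,0,0,5],[0,0,2,0,0,0,5],[0,0,0,0,0,0,5]]'
```

```text
time_s: 15.28
eef_pos: [0.541, 0.0884, 0.0787]
tcp_rot: [0.0, 0.993, -0.121, -0.0]
wrist_force: [0.3, 0.1, -1.5]
grip_width: 0.151
grasp_force: 29.9
```

```bash
python3 -m pendant '[[0,0,1,0,0,0,5],[0,0,1,0,0,0,5],[0,0,1,0,0,0,5],[0,0,0,0,0,0,5]]'
```

```text
time_s: 15.78
eef_pos: [0.5411, 0.0884, 0.0758]
tcp_rot: [0.0, 0.993, -0.121, -0.0]
wrist_force: [0.3, 0.8, -1.5]
grip_width: 0.148
grasp_force: 29.9
```

```bash
python3 -m pendant '[[0,0,1,0,0,0,5],[0,0,1,0,0,0,5],[0,0,0,0,0,0,5]]'
```

```text
time_s: 16.15
eef_pos: [0.5413, 0.0885, 0.074]
tcp_rot: [0.0, 0.993, -0.121, 0.0]
wrist_force: [-0.1, 0.1, 0.3]
grip_width: 0.15
grasp_force: 29.9
```

Seated on the thread: the weight came off at an underside height of about 53 mm. I'll hold briefly, then turn counter-clockwise.

```bash
python3 -m pendant '[[0,0,0,0,0,0,5],[0,0,0,0,0,0,5],[0,0,0,0,0,0,5],[0,0,-0.3,0,0,-0.14,5],[0,0,-0.3,0,0,-0.14,5],[0,0,-0.3,0,0,-0.14,5],[0,0,-0.3,0,0,-0.14,5],[0,0,0,0,0,0,5]]'
cat > chk.py <<'E'
from h import *
goto(None); c=camera_params('side'); s=get_state(); X=rot(s['tcp_rot']).as_matrix()[:,0]
im=grab_frame('side')
for z in(.0555,.0485):
    print(z,proj(c,[.5405-.021*X[0],.0883-.021*X[1],z+.065]).round(1))
for ce,b,_ in blobs(red(im),6):
    if 295<ce[0]<345 and 140<ce[1]<200: print('red',ce.round(1),b)
E
python3 chk.py
```

```text
time_s: 17.15
eef_pos: [0.5412, 0.0885, 0.0751]
tcp_rot: [-0.0, 0.988, 0.157, 0.0]
wrist_force: [0.3, -0.1, 0.4]
grip_width: 0.15
grasp_force: 29.9
t 17.15 tcp [0.5412 0.0885 0.0751] yaw 18.1 tilt [0.     0.0003] q7 -1.71 q5 0.21 F [ 0.3 -0.1  0.4] grip 13.775 29.9
0.0555 [309.2 177.6]
0.0485 [309.3 180.5]
red [311.1 177.8] [309 173   5  11  49]
```

```bash
python3 -m pendant '[[0,0,-0.4,0,0,-0.12,5],[0,0,-0.4,0,0,-0.12,5],[0,0,0,0,0,0,5],[0,0,0,0,0,0,18],[0,0,0,0,0,0,18],[0,0,0,0,0,0,18]]'; python3 chk.py
```

```text
time_s: 17.95
eef_pos: [0.5412, 0.0885, 0.076]
tcp_rot: [0.0, 0.962, 0.274, 0.0]
wrist_force: [-0.2, -0.3, -0.1]
grip_width: 0.197
grasp_force: 0.0
t 17.95 tcp [0.5412 0.0885 0.076 ] yaw 31.8 tilt [ 0.0001 -0.0001] q7 -1.51 q5 0.24 F [-0.2 -0.3 -0.1] grip 18.075 0.0
0.0555 [310.4 178.7]
0.0485 [310.4 181.6]
red [312.5 178.8] [310 174   6  11  59]
```

```bash
python3 -m pendant '[[0,0,0,0,0,0,5],[0,0,0,0,0,0,5],[0,0,0,0,0,-0.11,5],[0,0,0,0,0,-0.11,5],[0,0,0,0,0,0,5],[0,0,0,0,0,0,18],[0,0,0,0,0,0,18],[0,0,0,0,0,0,18]]'; python3 chk.py
```

```text
time_s: 19.0
eef_pos: [0.5411, 0.0885, 0.0759]
tcp_rot: [0.0, 0.926, 0.378, -0.0]
wrist_force: [-0.5, 0.5, -0.4]
grip_width: 0.198
grasp_force: 0.1
t 19.0 tcp [0.5411 0.0885 0.0759] yaw 44.5 tilt [-0.0002 -0.0001] q7 -1.32 q5 0.28 F [-0.5  0.5 -0.4] grip 18.171 0.1
0.0555 [311.9 179.6]
0.0485 [311.9 182.5]
red [311.9 184. ] [309 179   7  11  65]
```

Run:
```python
from h import *
goto([.5412,.0885,.076])
```

```text
t 19.05 tcp [0.5411 0.0885 0.0759] yaw 44.5 tilt [-0.0001 -0.0001] q7 -1.32 q5 0.28 F [-0.8  0.1 -0.3] grip 18.166 0.0
shift mm [ 0.1  0.1 -0.1]
```

It dropped: the red end moved from row 178.8 to 184.0 (yaw 44.5°, about 58° past the line). I'll open wide, lower by about 7 mm, and take a half-turn regrip so that two 180° strokes make the full turn.

```bash
python3 -m pendant '[[0,0,0,0,0,0,18],[0,0,0,0,0,0,72],[0,0,0,0,0,0,72],[0,0,0,0,0,0,72],[0,0,2,0,0,0,72],[0,0,2,0,0,0,72],[0,0,2,0,0,0,72],[0,0,0,0,0,-0.18,72]]'
python3 chk.py
```

```text
time_s: 20.05
eef_pos: [0.541, 0.0885, 0.0697]
tcp_rot: [0.0, 0.887, 0.462, -0.0]
wrist_force: [0.4, 0.2, 0.7]
grip_width: 0.78
grasp_force: 0.0
t 20.05 tcp [0.541  0.0885 0.0697] yaw 55.0 tilt [-0.0002 -0.0004] q7 -1.16 q5 0.31 F [0.4 0.2 0.7] grip 71.640 0.0
0.0555 [313.4 180.1]
0.0485 [313.4 183. ]
red [313.2 182.4] [310 177   7  11  66]
```

```bash
python3 -m pendant '[[0,0,0,0,0,-0.185,72],[0,0,0,0,0,-0.185,72],[0,0,0,0,0,-0.185,72],[0,0,0,0,0,-0.185,72],[0,0,0,0,0,-0.185,72],[0,0,0,0,0,-0.185,72],[0,0,0,0,0,-0.185,72],[0,0,0,0,0,-0.185,72]]'
python3 -m pendant '[[0,0,0,0,0,-0.185,72],[0,0,0,0,0,-0.185,72],[0,0,0,0,0,-0.185,72],[0,0,0,0,0,-0.185,72],[0,0,0,0,0,-0.185,72],[0,0,0,0,0,-0.185,72],[0,0,0,0,0,-0.185,72],[0,0,0,0,0,-0.185,72]]'
python3 chk.py
python3 - <<'E'
from h import *
goto([.5412,.0885,.0693])
E
```

```text
time_s: 21.1
eef_pos: [0.5412, 0.0883, 0.0698]
tcp_rot: [-0.0, 0.344, 0.939, -0.0]
wrist_force: [0.1, 0.1, 0.3]
grip_width: 0.784
grasp_force: 0.0
time_s: 22.1
eef_pos: [0.5411, 0.0882, 0.0696]
tcp_rot: [-0.0, -0.379, 0.925, 0.0]
wrist_force: [0.4, 0.1, 0.6]
grip_width: 0.783
grasp_force: 0.0
t 22.1 tcp [0.5411 0.0882 0.0696] yaw -135.4 tilt [-0.0006 -0.    ] q7 1.37 q5 0.80 F [0.4 0.1 0.6] grip 71.847 0.0
0.0555 [324.8 171.6]
0.0485 [324.8 174.4]
red [313.3 182.3] [310 177   7  11  67]
t 22.15 tcp [0.5411 0.0881 0.0694] yaw -134.9 tilt [-0.0008 -0.0001] q7 1.38 q5 0.80 F [ 0.3 -0.1  0.5] grip 72.148 0.0
shift mm [-0.4  0.2  0.1]
```

```bash
python3 -m pendant '[[0,0,0,0,0,0,5],[0,0,0,0,0,0,5],[0,0,0,0,0,0,5],[0,0,0,0,0,0,5],[0,0,0,0,0,0,5],[0,0,0,0,0,0,5],[0,0,0.4,0,0,0.18,5],[0,0,0.4,0,0,0.18,5]]'
```

```text
time_s: 23.15
eef_pos: [0.5412, 0.0883, 0.069]
tcp_rot: [-0.0, -0.203, 0.979, 0.0]
wrist_force: [0.4, -1.2, -0.7]
grip_width: 0.152
grasp_force: 30.0
```

```bash
python3 -m pendant '[[0,0,0.4,0,0,0.18,5],[0,0,0.4,0,0,0.18,5],[0,0,0.4,0,0,0.18,5],[0,0,0.4,0,0,0.18,5],[0,0,0,0,0,0,5]]'; python3 chk.py
```

```text
time_s: 23.78
eef_pos: [0.541, 0.0884, 0.0676]
tcp_rot: [0.0, 0.151, 0.988, -0.0]
wrist_force: [-0.0, 0.0, -1.8]
grip_width: 0.144
grasp_force: 30.0
t 23.775 tcp [0.541  0.0884 0.0676] yaw 162.6 tilt [ 0.0001 -0.0007] q7 0.44 q5 0.62 F [-0.   0.  -1.8] grip 13.254 30.0
0.0555 [328.2 176.6]
0.0485 [328.2 179.4]
red [309.6 180.1] [309 176   3   8  17]
```

```bash
python3 -m pendant '[[0,0,0.45,0,0,0.18,5],[0,0,0.45,0,0,0.18,5],[0,0,0.45,0,0,0.18,5],[0,0,0.45,0,0,0.18,5],[0,0,0.45,0,0,0.18,5],[0,0,0.45,0,0,0.18,5],[0,0,0,0,0,0,5]]'; python3 chk.py
```

```text
time_s: 24.7
eef_pos: [0.5409, 0.0887, 0.0648]
tcp_rot: [-0.0, 0.637, 0.771, -0.0]
wrist_force: [-1.7, 0.8, 0.0]
grip_width: 0.15
grasp_force: 30.0
t 24.7 tcp [0.5409 0.0887 0.0648] yaw 100.9 tilt [-0.0004 -0.0003] q7 -0.47 q5 0.44 F [-1.7  0.8  0. ] grip 13.785 30.0
0.0555 [321.2 180.6]
0.0485 [321.3 183.5]
```

```bash
python3 -m pendant '[[0,0,0.45,0,0,0.18,5],[0,0,0.45,0,0,0.18,5],[0,0,0.45,0,0,0.18,5],[0,0,0.45,0,0,0.18,5],[0,0,0.45,0,0,0.18,5],[0,0,0,0,0,0,5]]'; python3 chk.py
```

```text
time_s: 25.5
eef_pos: [0.5408, 0.0885, 0.0626]
tcp_rot: [0.0, 0.908, 0.418, -0.0]
wrist_force: [-3.0, -0.9, 4.9]
grip_width: 0.15
grasp_force: 30.0
t 25.5 tcp [0.5408 0.0885 0.0626] yaw 49.4 tilt [-0.0007 -0.0005] q7 -1.24 q5 0.29 F [-3.  -0.9  4.9] grip 13.751 30.0
0.0555 [312.5 179.8]
0.0485 [312.6 182.7]
```

Half a turn is done. Now the regrip for the second half.

```bash
python3 -m pendant '[[0,0,0,0,0,0,72],[0,0,0,0,0,0,72],[0,0,0,0,0,0,72],[0,0,0,0,0,0,72],[0,0,0,0,0,-0.185,72],[0,0,0,0,0,-0.185,72],[0,0,0,0,0,-0.185,72],[0,0,0,0,0,-0.185,72]]'
python3 -m pendant '[[0,0,0,0,0,-0.185,72],[0,0,0,0,0,-0.185,72],[0,0,0,0,0,-0.185,72],[0,0,0,0,0,-0.185,72],[0,0,0,0,0,-0.185,72],[0,0,0,0,0,-0.185,72],[0,0,0,0,0,-0.185,72],[0,0,0,0,0,-0.185,72]]'
python3 -m pendant '[[0,0,0,0,0,-0.185,72],[0,0,0,0,0,-0.185,72],[0,0,0,0,0,-0.185,72],[0,0,0,0,0,-0.185,72],[0,0,0,0,0,-0.185,72],[0,0,0,0,0,0,72]]'; python3 chk.py
```

```text
time_s: 26.55
eef_pos: [0.5412, 0.0884, 0.0626]
tcp_rot: [0.0, 0.696, 0.718, 0.0]
wrist_force: [0.5, -0.0, 0.1]
grip_width: 0.782
grasp_force: 0.0
time_s: 27.55
eef_pos: [0.5413, 0.0883, 0.0626]
tcp_rot: [0.0, 0.029, 1.0, -0.0]
wrist_force: [0.1, 0.6, 0.2]
grip_width: 0.789
grasp_force: 0.0
time_s: 28.3
eef_pos: [0.5412, 0.0884, 0.0623]
tcp_rot: [-0.0, -0.416, 0.909, 0.0]
wrist_force: [-0.3, 0.4, 0.1]
grip_width: 0.784
grasp_force: 0.0
t 28.3 tcp [0.5412 0.0884 0.0623] yaw -130.8 tilt [-0.0004  0.0004] q7 1.44 q5 0.81 F [-0.3  0.4  0.1] grip 71.943 0.0
0.0555 [324.2 171.3]
0.0485 [324.2 174.2]
red [325.3 176.2] [323 173   4   9  12]
```

```bash
python3 -m pendant '[[0,0,0,0,0,0,5],[0,0,0,0,0,0,5],[0,0,0,0,0,0,5],[0,0,0,0,0,0,5],[0,0,0,0,0,0,5],[0,0,0,0,0,0,5],[0,0,0.4,0,0,0.18,5],[0,0,0.4,0,0,0.18,5]]'
python3 -m pendant '[[0,0,0.4,0,0,0.18,5],[0,0,0.4,0,0,0.18,5],[0,0,0.4,0,0,0.18,5],[0,0,0.4,0,0,0.18,5],[0,0,0.4,0,0,0.18,5],[0,0,0.4,0,0,0.18,5],[0,0,0,0,0,0,5]]'
```

```text
time_s: 29.35
eef_pos: [0.541, 0.0884, 0.0616]
tcp_rot: [-0.0, -0.245, 0.97, 0.0]
wrist_force: [-0.9, -0.7, -1.4]
grip_width: 0.148
grasp_force: 29.9
time_s: 30.22
eef_pos: [0.5408, 0.0887, 0.0594]
tcp_rot: [-0.0, 0.285, 0.958, -0.0]
wrist_force: [-1.4, 1.6, -2.3]
grip_width: 0.146
grasp_force: 29.9
```

```bash
python3 chk.py; python3 -m pendant '[[0,0,0.4,0,0,0.18,5],[0,0,0.4,0,0,0.18,5],[0,0,0.4,0,0,0.18,5],[0,0,0.4,0,0,0.18,5],[0,0,0.4,0,0,0.18,5],[0,0,0.4,0,0,0.18,5],[0,0,0,0,0,0,5]]'; python3 chk.py
```

```text
t 30.225 tcp [0.5408 0.0887 0.0594] yaw 146.9 tilt [-0.0003 -0.0004] q7 0.21 q5 0.57 F [-1.4  1.6 -2.3] grip 13.438 29.9
0.0555 [327.3 177.9]
0.0485 [327.3 180.8]
red [326.1 184.9] [324 180   5  11  48]
time_s: 31.15
eef_pos: [0.5408, 0.0888, 0.0569]
tcp_rot: [-0.0, 0.736, 0.677, -0.0]
wrist_force: [-2.2, 1.5, -0.9]
grip_width: 0.152
grasp_force: 30.0
t 31.15 tcp [0.5408 0.0888 0.0569] yaw 85.2 tilt [-0.0006 -0.0002] q7 -0.70 q5 0.39 F [-2.2  1.5 -0.9] grip 13.925 30.0
0.0555 [318.5 180.8]
0.0485 [318.5 183.7]
red [319.  188.4] [316 184   7  10  67]
```

```bash
python3 -m pendant '[[0,0,0.4,0,0,0.175,5],[0,0,0.4,0,0,0.175,5],[0,0,0.4,0,0,0.175,5],[0,0,0.4,0,0,0.175,5],[0,0,0,0,0,0,5],[0,0,0,0,0,0,5],[0,0,0,0,0,0,5]]'; python3 chk.py
python3 - <<'E'
from h import *
im=grab_frame('side'); cv2.imwrite('pics/fin.png',cv2.resize(im[140:240,260:380],(600,500),interpolation=2)[:,:,::-1])
E
```

```text
time_s: 32.08
eef_pos: [0.5409, 0.0886, 0.0553]
tcp_rot: [-0.0, 0.924, 0.383, -0.0]
wrist_force: [-2.3, 0.6, 1.6]
grip_width: 0.153
grasp_force: 30.0
t 32.075 tcp [0.5409 0.0886 0.0553] yaw 45.0 tilt [-0.0005  0.0003] q7 -1.30 q5 0.27 F [-2.3  0.6  1.6] grip 14.088 30.0
0.0555 [311.9 179.6]
0.0485 [312.  182.5]
red [313.5 188. ] [311 183   6  11  60]
```

View pics/fin.png

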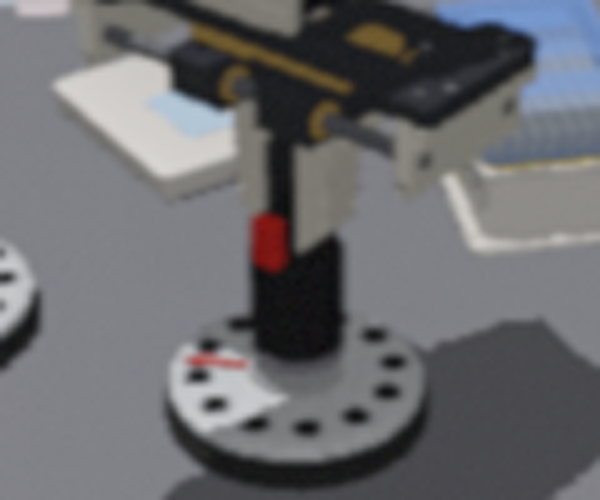

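The nut is upright on the stud above the hub, gripped by its bar at 30 N. Its red end is at crop (270,243), and its height is about 35 mm after a full turn. Handing in.

```bash
python3 -c "
from bench import *
print(finish_job())"
```

```text
the job is handed in; nothing more can be done
None
```

I set the nut on the stud at the red line, turned it back until it dropped off the thread, then turned it one full turn clockwise to about 35 mm; I handed it in at about 32 s with the gripper still holding it at 30 N, and finish_job returned no verdict.

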